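Hang the seal basket in its station on the conveyor rail

TASK

Pick up the green basket of rinsed seals by its orange grip block, lift its hook over the front lip of the drying conveyor's rail, and lower it behind the lip. Slide it along the rail's channel by feel until the hook drops into the station pocket, let it settle fully home and let go. Keep the basket upright, be gentle (never more than 25 N on the rail), and leave the other things on the bench alone.

Things in the scene. Friction and masses are not known exactly. Their poses are not given: they have to be found in the camera images.
- basket_grip (a point): Centre of the basket's orange grip block (14 x 30 x 40 mm in x, y, z), 155 mm above the basket's underside. Axes: z up, y along the hook's width, x from tray to tongue. The block's foot is 20 mm below, on the hook's flat bridge. Green tray, 76 x 112 x 40 mm, with two black seals, 0.2 to 0.3 kg in all: x -84 to -8 mm from here, y +-56 mm. It stands on the bench at first.
- hook_tip (a point): Middle of the lower end of the hook's steel tongue: 15 mm in +x and 65 mm below basket_grip, 90 mm above the basket's underside; same axes. The tongue is 8 mm thick (x), 30 mm wide (y), and hangs 34 mm below the bridge. A gap of 13 mm between it and the upright strap (6 mm thick, 40 mm wide) goes over the rail's lip.
- stand: Fixed stand of the conveyor rail. Origin on the bench, under the outer (robot-side) face of the lip, half-way along the rail. y runs along the rail (360 mm long, closed at both ends), x away from the robot, z up. The rail sits on rubber mounts and gives about 1 mm downward per 5 N; load it with no more than 25 N.
- rail_lip (a point): Middle of the top edge of the aluminium lip, 168 mm above the bench; axes as the stand's. The lip is 6 mm thick (x 0 to 6 mm in the stand's frame) and its outer face goes down to 95 mm above the bench, with a soft black rubber strip along its foot (3.5 mm proud, 96 to 110 mm up, gives 1 mm per 0.8 N). Home, the basket's strap leans on it a little.
- rail_floor (a point): Middle of the grey floor of the channel behind the lip, 150 mm above the bench; axes as the stand's. The channel is 18 mm wide (stand x 6 to 24 mm); its back wall (6 mm) is as high as the lip. The floor has one pocket, described under station_height.
- station_height (a point): Only a height: 138 mm above the bench (12 mm below the channel floor), the bottom (grey too) of the station pocket, given at the rail's middle. The pocket is 37 mm long in y, as wide as the channel; its bottom is a sprung pad (about 1 mm per 4 N). Its own middle is up to 45 mm to either side of here and is not reported: slide the tongue along the floor until it drops in.
- glue_bottle: Small white glue bottle with a red tip, 37 x 37 x 105 mm, origin at the middle of its underside. A bystander: leave it alone.
- screwdriver: Orange-handled screwdriver, 193 mm long, origin at the middle of its underside. A bystander: leave it alone.
- grease: Grease tub with a blue lid, 50 x 50 x 46 mm, origin at the middle of its underside. A bystander: leave it alone.
Mind the look-alikes: they are no part of the job. Of the things that look like the part that bears basket_grip, the largest one is meant.

How it is judged:
By the outcome, as a careful person would: the job done as asked, in the order asked, and still so for the second after the job is handed in, with the robot touching nothing.
It also fails if it takes over 64 s, if anything falls off the work surface, if the arm or the gripper's body presses on something with over 40 N, if the wrist force passes 120 N, or if a joint passes its speed limit or range.

ROBOT

A 6-joint arm with a two-finger parallel gripper is mounted at the origin on a cart in front of the work surface, level with it; the furniture and walls round the work are solid. World frame = base frame: x ahead of the robot, y to its left, z up, the work surface at z = 0. Lengths are in mm, angles in rad, forces in N, time in s.
With the tool pointing down it reaches from about 350 to 925 mm from the base axis. Payload 6.4 kg.
Tool frame: the origin (TCP) lies at the very end of the fingers, on their centre line; the grasp point (between the pads) lies 19 mm behind it (manip.hold_point_z is the z of the grasp point in the tool frame, in mm); z points along the fingers, y is the line along which they close (so a half turn about z gives the same grasp; the last joint's range is limited). The gripper opens to 94 mm and grips with 3 to 60 N. Pads are 16 mm wide; open, the fingers measure 119 mm over their backs; the gripper's body (75 mm by 177 mm) begins 78 mm behind the grasp point.
Start: joints at [0.979, 0.245, 1.558, -0, 1.339, -0.174], TCP at [263.736, 594.102, 205.455] pointing down, gripper open.
Joint ranges: [-3.13, 3.13], [-1.02, 2.26], [0.13, 2.54], [-0.95, 4.09], [0.21, 2.88], [-2.74, 2.74]. Speed limits (rad/s): [2.57, 2.57, 3.14, 3.14, 3.14, 3.14].

INTERFACE

Orientations are given as a unit quaternion [w, x, y, z].
In Python, from bench import manip gives the robot as it stands.
- The arm moves only by the tool drive_tool, never from a script. Its argument "increments" is a list of rows, each a list of 5 numbers: the shift along the tool's x, y, z normalised to -1 to 1, where 1 is 20 cm, then the turn about the tool's z normalised to -1 to 1, where 1 is pi/2 rad, then the opening, from -1 (shut) to 1 (fully open). In form: [[x, y, z, yaw, fingers], ...]. A call has 1 to 8 rows; each row is the pose to reach, as a shift and turn from the pose commanded when the call began, along the tool's axes at that moment; what a row does not reach only later rows make up. A row lasts 1/8 s, in which the tool goes at most 62.5 mm and 10.7 degrees, less where a joint would pass 70% of its speed; a pose out of reach is approached as far as the arm can. A call with a number of a shift or a turn outside -1 to 1 is refused whole. A call with a gripper value outside its range is refused whole. The fingers move at their own pace and stop on an object; "grip_force" is the grip in N (left out, the last holds). Time passes only in rows, so rows that repeat a pose let the fingers close. It gives the time, the measured TCP pose, the force, the opening and the grip force at its end, in the units of the state.
- manip.get_obs(): the state, without advancing time (a new reading comes with each control period).
- manip.camera(name): name is "side" or "top" or "wrist"; returns (picture, depth): 480x640x3 uint8, red, green, blue; 480x640 float32, mm along the optical axis (not along the pixel's ray), 0 where there is no reading.
- manip.camera_model(name): a dict with "vertical_fov" (degrees; the focal length in pixels is half the picture's height over the tangent of half this angle, whatever the lens; pixels are square), "cx", "cy" (the principal point, pixels), "world_from_camera" (4x4, takes a point from camera to world coordinates); the wrist camera has in their place "T_tool_cam" (4x4, takes a point from camera to tool coordinates, whose origin is the TCP and whose axes are the flange's). Camera axes: x right, y up, looking along -z (the intrinsics and any distortion apply to the point x, -y, -z); pixel columns grow to the right and rows downward; lengths in mm; the calibration is good to about 2 mm. A picture is of the moment at which its call begins: read the wrist's pose just before it. camera_model takes no time and is no camera call.
- manip.job_done(): hands the job in; it is judged then, once.
The state is a dict: "time": time; "joints": joint angles; "joint_vel": joint speeds; "joint_torque": joint torques, N m; "tool_pos": TCP position; "ee_rot": TCP orientation; "ft_force": force on the tool from outside, world axes, zero at the start; "torque": the same for the moment, N m; "grip_width": finger opening in mm; "grasp_force": force on a finger pad.
Only numpy, scipy, OpenCV 4.12 (cv2) and the standard library are available. Lean on these libraries where they do the work, as an engineer would, in place of code of your own. Each camera call takes 0.05 s, during which the arm holds its last target. There are 200 camera calls.

## Working session

There is one attempt and no reset: what is moved stays moved. The work goes in short steps, Python scripts to look and compute and a tool call to move; the robot and the scene stay as the last step left them, time stands still between calls to the robot, and variables do not carry over. Pictures are saved under pics/ and viewed, at most 10 in all, crops included, and the job is handed in when it is done.

Besides the shell and the picture viewer there is one more tool, called as name([rows], argument=value, ...), one row to a line, values as JSON. drive_tool: Moves the arm, as the interface text tells. Scaled input: -1 to 1 covers 20 cm each way for a shift and pi/2 rad each way for a turn. Its arguments: {"type":"object","properties":{"increments":{"type":"array","items":{"type":"array","items":{"type":"number","minimum":-1,"maximum":1}}},"grip_force":{"type":"number"}},"required":["increments"]}

```bash
mkdir -p pics
cat > h.py <<'E'
import numpy as np,cv2
from bench import manip
def grab(n):
    o=manip.get_obs(); im,d=manip.camera(n); m=manip.camera_model(n)
    np.savez(f'{n}.npz',im=im,d=d,pos=o['tool_pos'],rot=o['ee_rot'])
    return im,d,m
def pts(d,m):
    h,w=d.shape; f=h/2/np.tan(np.radians(m['vertical_fov'])/2)
    v,u=np.mgrid[:h,:w]; 
    P=np.stack([(u-m['cx'])/f*d,-(v-m['cy'])/f*d,-d,np.ones_like(d)],-1)
    return (P@np.array(m['world_from_camera']).T)[...,:3]
E
python3 - <<'E'
from h import *
print(manip.get_obs())
a=[]
for n in('top','side'):
    im,d,m=grab(n); print(n,m); cv2.imwrite(f'pics/{n}1.png',im[...,::-1])
print(manip.camera_model('wrist'))
E
```

```text
{'time': 0.0, 'joints': array([ 9.78919475e-01,  2.45789194e-01,  1.55903529e+00, -3.16097214e-06,
        1.33872163e+00, -1.74089951e-01]), 'joint_vel': array([ 2.36792530e-05,  1.90819372e-04, -3.90922996e-04,  9.09074651e-04,
        1.00320083e-03, -2.05482798e-03]), 'joint_torque': array([ 5.66340968e-04, -4.15828013e+01, -3.14609885e+01,  6.85639610e-02,
        3.31230287e-02, -1.10328642e-04]), 'tool_pos': array([263.36780745, 593.57436175, 204.34985846]), 'ee_rot': array([-3.63568903e-04,  2.07377077e-01,  9.78260596e-01, -9.06548376e-04]), 'ft_force': array([ 0.37908783, -0.12742119, -0.26495634]), 'torque': array([-0.05848016,  0.00180627, -0.06713709]), 'grasp_force': 0.0, 'grip_width': 94.08896305057911}
top {'vertical_fov': 54.89061466594436, 'cx': 325.82638364834474, 'cy': 237.1596996325837, 'world_from_camera': array([[ 6.68502314e-03,  9.97219817e-01, -7.42155484e-02,
         4.62918085e+02],
       [-9.99976299e-01,  6.54436625e-03, -2.13827145e-03,
         1.24699524e+02],
       [-1.64663293e-03,  7.42280838e-02,  9.97239931e-01,
         1.35077444e+03],
     
[... 277 characters left out ...]
,
       [-1.10531085e-01, -6.31131338e-01,  7.67760453e-01,
         1.34880919e+03],
       [ 5.08213012e-04,  7.72457787e-01,  6.35065909e-01,
         1.15068771e+03],
       [ 0.00000000e+00,  0.00000000e+00,  0.00000000e+00,
         1.00000000e+00]])}
{'vertical_fov': 69.09931915063645, 'cx': 320.703504246896, 'cy': 233.92613205007567, 'T_tool_cam': array([[ 2.05052565e-04,  9.57716380e-01,  2.87713909e-01,
         8.38010448e+01],
       [ 9.99999966e-01, -2.42635233e-04,  9.49664858e-05,
         4.24694161e-01],
       [ 1.60760490e-04,  2.87713879e-01, -9.57716397e-01,
        -1.80426203e+02],
       [ 0.00000000e+00,  0.00000000e+00,  0.00000000e+00,
         1.00000000e+00]])}
```

View pics/top1.png

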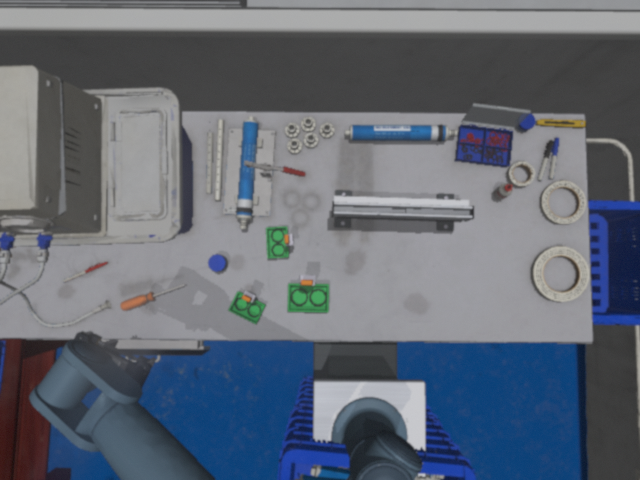

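View pics/side1.png

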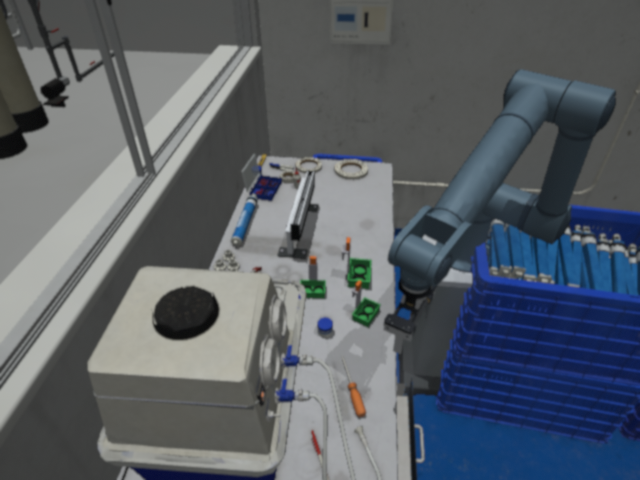

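The top view shows the large green basket at about (308,296) with its orange grip on the rail side at (307,281). Smaller look-alikes are at (278,242) and (247,306), and the rail runs from (333,207) to (473,209). In the side view the large basket is at about (360,272) with its grip at (348,243).

```bash
cat > m.py <<'E'
from h import *
for n in('top','side'):
    z=np.load(n+'.npz'); im,d=z['im'],z['d']; P=pts(d,manip.camera_model(n))
    hsv=cv2.cvtColor(im,cv2.COLOR_RGB2HSV)
    print(n,'bench z',np.round(np.median(P[...,2][(abs(P[...,2])<15)&(P[...,0]>350)&(P[...,0]<800)]),1))
    for nm,lo,hi in(('green',(45,100,60),(80,255,255)),('orange',(5,140,120),(18,255,255))):
        k,l,s,c=cv2.connectedComponentsWithStats(cv2.inRange(hsv,lo,hi))
        for i in range(1,k):
            if s[i,4]<15: continue
            q=P[(l==i)&(d>0)]; 
            print(nm,s[i],np.round(np.percentile(q,[3,50,97],axis=0)).tolist())
            if nm=='green':
                t=q[abs(q[:,2]-40)<6][:,:2].astype(np.float32)
                if len(t)>20: print('   rim rect',cv2.minAreaRect(t))
    # rail
    M=(P[...,2]>155)&(P[...,2]<180)&(P[...,0]>450)&(P[...,0]<720)&(P[...,1]>-300)&(P[...,1]<170)&(d>0)
    q=P[M]; print('rail',len(q),np.round(np.percentile(q,[0,2,50,98,100],axis=0),1).tolist())
    print(cv2.minAreaRect(q[:,:2].astype(np.float32)))
E
python3 m.py
```

```text
top bench z -0.4
green [267 227  22  31 484] [[506.0, 242.0, -3.0], [545.0, 273.0, 4.0], [587.0, 297.0, 32.0]]
green [288 284  41  28 910] [[352.0, 123.0, -3.0], [385.0, 178.0, 3.0], [424.0, 230.0, 42.0]]
   rim rect ((389.5554504394531, 176.6025390625), (76.06425476074219, 112.6872787475586), 0.3155050575733185)
green [230 292  35  31 498] [[325.0, 310.0, -3.0], [356.0, 354.0, 3.0], [393.0, 395.0, 32.0]]
orange [285 235   3   8  22] [[540.0, 230.0, 127.0], [549.0, 233.0, 132.0], [559.0, 236.0, 135.0]]
orange [301 281  11   4  40] [[431.0, 164.0, 168.0], [435.0, 177.0, 172.0], [439.0, 187.0, 176.0]]
orange [242 296   8   6  30] [[384.0, 327.0, 123.0], [392.0, 335.0, 132.0], [398.0, 343.0, 136.0]]
orange [135 298   8   5  15] [[374.0, 650.0, 23.0], [379.0, 657.0, 28.0], [383.0, 667.0, 32.0]]
rail 819 [[602.6, -252.4, 155.0], [605.2, -249.5, 155.7], [624.0, -70.3, 166.1], [639.9, 109.3, 171.1], [642.2, 112.0, 174.4]]
((622.5691528320312, -69.99522399902344), (364.6886901855469, 31.94244384765625), 88.7049331665039)
side bench z -1.1
green [347 259  24  29 460] [[351.0, 121.0, -2.0], [3
[... 168 characters left out ...]
80  24  18 286] [[505.0, 237.0, -2.0], [538.0, 258.0, 14.0], [577.0, 300.0, 31.0]]
green [353 299  26  27 381] [[322.0, 308.0, -2.0], [360.0, 351.0, 12.0], [395.0, 401.0, 31.0]]
orange [347 238   3   6  15] [[430.0, 169.0, 168.0], [434.0, 181.0, 170.0], [437.0, 192.0, 173.0]]
orange [356 281   5   5  19] [[384.0, 327.0, 128.0], [390.0, 337.0, 130.0], [396.0, 346.0, 135.0]]
orange [349 384  16  31 234] [[354.0, 632.0, 20.0], [373.0, 677.0, 26.0], [390.0, 712.0, 30.0]]
rail 288 [[600.4, -256.0, 155.1], [603.5, -251.5, 155.8], [623.9, -34.6, 164.1], [639.6, 115.4, 171.1], [641.7, 120.8, 172.5]]
((621.3880004882812, -67.55726623535156), (376.19061279296875, 35.01021194458008), 88.87147521972656)
```

drive_tool([
  [-0.1,-0.08,-0.1,0.06,1],
  [-0.25,-0.2,-0.2,0.16,1],
  [-0.42,-0.35,-0.3,0.27,1],
  [-0.6,-0.5,-0.4,0.38,1],
  [-0.78,-0.65,-0.45,0.49,1],
  [-0.9,-0.78,-0.45,0.6,1],
  [-0.97,-0.85,-0.45,0.69,1],
  [-1,-0.85,-0.45,0.734,1],
])

```text
time: 1.1
tool_pos: [377.8, 356.3, 295.1]
ee_rot: [-0.0, 0.709, 0.706, -0.0]
ft_force: [-0.4, 0.5, 0.4]
grip_width: 93.5
grasp_force: 0.0
```

drive_tool([
  [-0.1,0.05,0,0,1],
  [-0.35,0.2,-0.1,0,1],
  [-0.6,0.35,-0.2,0,1],
  [-0.85,0.45,-0.25,0,1],
  [-1,0.5,-0.25,0,1],
  [-1,0.5,-0.25,0,1],
  [-1,0.5,-0.25,0,1],
])

```text
time: 1.98
tool_pos: [477.1, 158.2, 345.0]
ee_rot: [-0.0, 0.707, 0.707, -0.0]
ft_force: [0.1, -0.6, -0.2]
grip_width: 94.2
grasp_force: 0.0
```

```bash
cat > w.py <<'E'
from h import *
from scipy.spatial.transform import Rotation as R
import sys
def wrist(tag):
    o=manip.get_obs(); im,d=manip.camera('wrist'); m=manip.camera_model('wrist')
    q=o['ee_rot']; T=np.eye(4); T[:3,:3]=R.from_quat([q[1],q[2],q[3],q[0]]).as_matrix(); T[:3,3]=o['tool_pos']
    m=dict(m); m['world_from_camera']=T@m['T_tool_cam']
    cv2.imwrite(f'pics/{tag}.png',im[...,::-1]); np.savez(tag+'.npz',im=im,d=d,P=pts(d,m))
    return o,im,d,pts(d,m)
def orange(im,d,P,x0=400,x1=480,y0=130,y1=230):
    hsv=cv2.cvtColor(im,cv2.COLOR_RGB2HSV)
    return (cv2.inRange(hsv,(5,140,100),(18,255,255))>0)&(d>0)&(P[...,0]>x0)&(P[...,0]<x1)&(P[...,1]>y0)&(P[...,1]<y1)
if __name__=='__main__':
    o,im,d,P=wrist(sys.argv[1]); print(o['time'],o['tool_pos'])
    M=orange(im,d,P); q=P[M]; print(len(q),np.round(np.percentile(q,[1,50,99],axis=0),1).tolist())
    t=q[abs(q[:,2]-175)<5]; 
    if len(t)>20: print('grip top',cv2.minAreaRect(t[:,:2].astype(np.float32)),np.median(t[:,2]))
    hsv=cv2.cvtColor(im,cv2.COLOR_RGB2HSV); G=(cv2.inRange(hsv,(45,100,50),(80,255,255))>0)&(d>0)&(P[...,0]<440)&(P[...,0]>330)&(P[...,1]<245)&(abs(P[...,2]-40)<4)
    if G.sum()>20: print('rim',cv2.minAreaRect(P[G][:,:2].astype(np.float32)))
    # rail lip: per y-slab
    r=P[(P[...,2]>160)&(P[...,2]<178)&(P[...,0]>560)&(P[...,0]<680)&(d>0)&(P[...,1]<112)&(P[...,1]>-260)]
    for y in range(-250,111,20):
        s=r[abs(r[:,1]-y)<4]
        if len(s)>5:
            xs=np.sort(s[:,0]); g=np.where(np.diff(xs)>5)[0]
            print(y,len(s),np.round([xs[0],xs[1],xs[-2],xs[-1],np.median(s[:,2])],1),[(round(xs[i],1),round(xs[i+1],1)) for i in g])
E
python3 w.py w1
```

```text
1.975 [477.1366417  158.21604776 345.04657351]
424 [[429.3, 162.3, 147.0], [436.3, 178.3, 172.7], [442.6, 191.2, 174.9]]
grip top ((436.0274353027344, 176.7632598876953), (29.29621696472168, 13.491507530212402), 88.68415832519531) 172.79539727163927
rim ((389.8520812988281, 176.28387451171875), (115.22846221923828, 79.34321594238281), 89.33724975585938)
-170 58 [605.8 606.2 635.5 636.  167.7] [(np.float64(611.9), np.float64(630.0))]
-150 62 [606.5 606.6 635.6 636.4 167.6] [(np.float64(611.5), np.float64(630.4))]
-130 67 [606.9 607.1 636.2 636.4 168.2] [(np.float64(612.3), np.float64(631.0))]
-110 67 [607.6 607.7 636.9 637.3 168. ] [(np.float64(613.0), np.float64(631.4))]
-30 33 [609.7 609.8 614.4 614.5 168. ] []
50 47 [635.2 635.6 641.  641.1 167.9] []
70 78 [612.2 612.3 641.3 642.4 168.1] [(np.float64(617.7), np.float64(635.8))]
90 105 [612.3 612.4 641.8 642.  167.6] [(np.float64(618.7), np.float64(636.5))]
110 154 [611.2 611.2 644.6 645.4 170.3] []
```

View pics/w1.png

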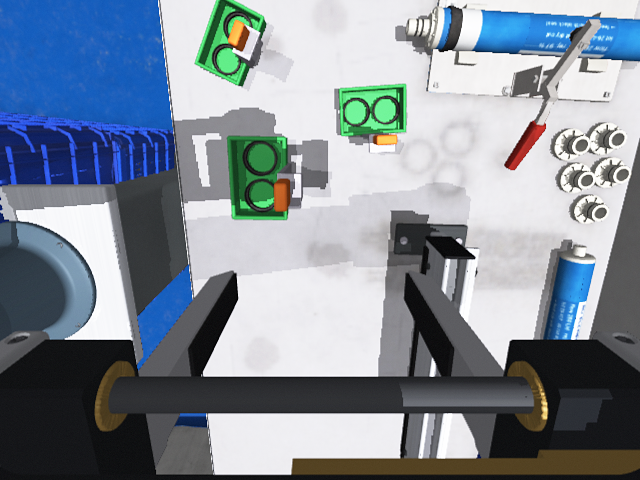

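The grip block is at about (282,195), between the tray and the rail. The lip runs from (445,245) down to (435,460) and is turned about -1.5° from world y. I'll align the tool with the rail and go down over the block.

drive_tool([
  [0.03,-0.06,0.1,0.016,1],
  [0.06,-0.14,0.3,0.016,1],
  [0.093,-0.2,0.5,0.016,1],
  [0.093,-0.205,0.65,0.016,1],
  [0.093,-0.205,0.75,0.016,1],
  [0.093,-0.205,0.8,0.016,1],
  [0.093,-0.205,0.8,0.016,1],
])

```text
time: 2.9
tool_pos: [436.1, 176.7, 185.2]
ee_rot: [-0.0, 0.716, 0.699, -0.0]
ft_force: [-0.8, 0.4, 0.1]
grip_width: 93.8
grasp_force: 0.0
```

```bash
python3 w.py w2 | head -4
```

```text
2.9 [436.11631315 176.73322316 185.1543705 ]
1326 [[429.3, 162.7, 139.7], [435.9, 182.3, 172.5], [442.4, 191.3, 174.2]]
grip top ((435.6622314453125, 176.4262237548828), (29.6453800201416, 13.303742408752441), 89.0671615600586) 172.8303743574519
rim ((389.8505859375, 176.60765075683594), (115.94914245605469, 79.52125549316406), 89.25210571289062)
```

drive_tool([
  [0,0,0.06,0,1],
  [0,0,0.14,0,1],
  [0,0,0.2,0,1],
  [0,0,0.23,0,1],
  [0,0,0.23,0,1],
])

```text
time: 3.58
tool_pos: [436.3, 176.1, 138.9]
ee_rot: [-0.0, 0.716, 0.698, -0.0]
ft_force: [0.6, 0.5, 1.0]
grip_width: 94.0
grasp_force: 0.0
```

drive_tool([
  [0,0,0,0,-1],
  [0,0,0,0,-1],
  [0,0,0,0,-1],
  [0,0,0,0,-1],
  [0,0,0,0,-1],
  [0,0,0,0,-1],
  [0,0,0,0,-1],
  [0,0,0,0,-1],
], grip_force=30)

```text
time: 4.58
tool_pos: [436.5, 176.2, 139.4]
ee_rot: [-0.0, 0.716, 0.698, -0.0]
ft_force: [-0.2, -0.5, -0.3]
grip_width: 17.3
grasp_force: 0.0
```

drive_tool([
  [0,0,0,0,-1],
  [0,0,0,0,-1],
  [0,0,0,0,-1],
  [0,0,0,0,-1],
])

```text
time: 5.08
tool_pos: [436.3, 176.1, 139.5]
ee_rot: [-0.0, 0.716, 0.698, -0.0]
ft_force: [-2.2, -1.2, 2.3]
grip_width: 13.9
grasp_force: 30.0
```

drive_tool([
  [0,0,-0.02,0,-1],
  [0,0,-0.08,0,-1],
  [0,0,-0.18,0,-1],
  [0,0,-0.3,0,-1],
  [0,0,-0.42,0,-1],
  [0,0,-0.52,0,-1],
  [0,0,-0.55,0,-1],
  [0,0,-0.55,0,-1],
])

```text
time: 6.08
tool_pos: [436.7, 176.2, 249.6]
ee_rot: [0.0, 0.716, 0.698, 0.0]
ft_force: [-1.0, 0.7, -2.7]
grip_width: 13.5
grasp_force: 30.0
```

```bash
python3 - <<'E'
from h import *
z=np.load('top.npz'); P=pts(z['d'],manip.camera_model('top'))
X=P[...,0]-609.0-0.0257*(P[...,1]+69); 
for lo,hi in((11,20),):
    M=(X>lo)&(X<hi)&(P[...,2]>100)&(P[...,2]<175)
    for y in range(-250,115,8):
        s=P[M&(abs(P[...,1]-y)<4)]
        if len(s): print(y,len(s),np.round(np.sort(s[:,2]),0).tolist())
E
python3 w.py w3; python3 -c "
from bench import manip;o=manip.get_obs();print(o['ft_force'],o['torque'],o['grip_width'])"
```

```text
-250 20 [147.0, 147.0, 148.0, 148.0, 149.0, 150.0, 152.0, 153.0, 155.0, 160.0, 161.0, 162.0, 165.0, 167.0, 167.0, 168.0, 169.0, 170.0, 170.0, 170.0]
-242 12 [145.0, 145.0, 146.0, 147.0, 147.0, 147.0, 148.0, 149.0, 149.0, 149.0, 151.0, 151.0]
-234 11 [142.0, 146.0, 146.0, 147.0, 148.0, 148.0, 149.0, 149.0, 149.0, 150.0, 151.0]
-226 9 [147.0, 148.0, 149.0, 149.0, 149.0, 149.0, 150.0, 151.0, 153.0]
-218 11 [144.0, 145.0, 146.0, 147.0, 147.0, 148.0, 149.0, 151.0, 151.0, 153.0, 153.0]
-210 9 [145.0, 148.0, 148.0, 148.0, 149.0, 150.0, 151.0, 151.0, 155.0]
-202 8 [146.0, 147.0, 148.0, 148.0, 149.0, 149.0, 150.0, 151.0]
-194 12 [147.0, 147.0, 148.0, 148.0, 149.0, 149.0, 149.0, 150.0, 150.0, 150.0, 151.0, 151.0]
-186 12 [147.0, 147.0, 148.0, 149.0, 149.0, 150.0, 150.0, 150.0, 151.0, 151.0, 152.0, 154.0]
-178 13 [146.0, 146.0, 147.0, 147.0, 147.0, 148.0, 148.0, 148.0, 149.0, 149.0, 150.0, 150.0, 151.0]
-170 11 [142.0, 144.0, 144.0, 146.0, 147.0, 148.0, 148.0, 149.0, 149.0, 150.0, 152.0]
-162 7 [146.0, 147.0, 148.0, 148.0, 149.0, 149.0, 151.0]
-154 11 [144.0, 145.0, 146.0, 149.0, 149.0, 149.0, 
[... 2818 characters left out ...]
-70 97 [608.3 608.4 636.6 638.1 165.3] [(np.float64(612.5), np.float64(632.0))]
-50 137 [608.7 608.9 638.5 638.5 167.1] [(np.float64(614.6), np.float64(632.7))]
-30 144 [609.2 609.2 638.8 639.5 167.4] [(np.float64(614.8), np.float64(632.8))]
-10 163 [609.6 609.7 638.8 639.8 167.4] [(np.float64(616.2), np.float64(633.3))]
50 181 [611.1 611.2 640.7 640.8 167.4] [(np.float64(617.4), np.float64(635.0))]
70 197 [611.6 611.7 641.5 642.  167. ] [(np.float64(617.6), np.float64(635.3))]
90 209 [611.8 612.1 641.9 642.2 167.4] [(np.float64(617.6), np.float64(636.1))]
110 326 [610.5 610.8 645.1 645.3 169.2] []
[-0.29253044 -0.12201318 -2.77133145] [-0.10366065  0.04888716  0.05550712] 13.870414920897463
```

View pics/w3.png

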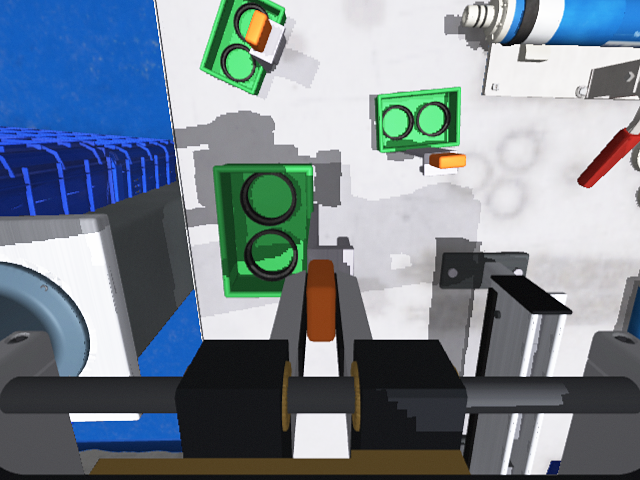

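The tray hangs level in the grip; the grip block is at (320,300) and the channel runs from (530,290) downward. The top depth image puts the pocket at world y of about -82 to -46. I'll move above the lip at y of about -10 and look again before lowering.

drive_tool([
  [-0.05,0.04,0,0,-1],
  [-0.17,0.15,0,0,-1],
  [-0.34,0.32,0,0,-1],
  [-0.53,0.5,0,0,-1],
  [-0.71,0.68,0,0,-1],
  [-0.84,0.81,0,0,-1],
  [-0.9,0.87,0,0,-1],
  [-0.915,0.874,0,0,-1],
])

```text
time: 7.12
tool_pos: [606.6, -11.7, 248.7]
ee_rot: [-0.001, 0.716, 0.698, -0.0]
ft_force: [0.0, 0.3, -2.4]
grip_width: 13.6
grasp_force: 30.0
```

drive_tool([
  [0,0,0,0,-1],
  [0,0,0,0,-1],
])

```text
time: 7.38
tool_pos: [606.2, -10.2, 249.6]
ee_rot: [-0.0, 0.715, 0.699, 0.0]
ft_force: [0.4, -0.3, -3.1]
grip_width: 14.1
grasp_force: 30.0
```

```bash
cat > v.py <<'E'
from w import *
o,im,d,P=wrist(sys.argv[1]); p=o['tool_pos']; print(o['time'],p,o['ft_force'],o['torque'])
M=orange(im,d,P,p[0]-40,p[0]+40,p[1]-40,p[1]+40); q=P[M]; print('grip',np.round(np.percentile(q,[1,50,99],axis=0),1).tolist())
hsv=cv2.cvtColor(im,cv2.COLOR_RGB2HSV); G=(cv2.inRange(hsv,(45,100,50),(80,255,255))>0)&(d>0)&(abs(P[...,0]-p[0]+46)<45)&(abs(P[...,1]-p[1])<65)&(abs(P[...,2]-p[2]+100)<8)
if G.sum()>30:
    q=P[G]; q=q[q[:,2]>np.percentile(q[:,2],30)]; print('rim',cv2.minAreaRect(q[:,:2].astype(np.float32)))
    A=np.c_[q[:,:2]-q[:,:2].mean(0),np.ones(len(q))]; print('rim plane',np.linalg.lstsq(A,q[:,2],rcond=None)[0])
r=P[(P[...,2]>160)&(P[...,2]<174)&(P[...,0]>560)&(P[...,0]<680)&(d>0)]
for y in range(-250,106,15):
    s=r[abs(r[:,1]-y)<4]
    if len(s)>5:
        xs=np.sort(s[:,0]); g=np.where(np.diff(xs)>5)[0]
        print(y,len(s),np.round([xs[1],xs[-2],np.median(s[:,2])],1),[(round(float(xs[i]),1),round(float(xs[i+1]),1)) for i in g],'L0 dx',round(xs[1]-.0257*(y+10),1))
E
python3 v.py w4
```

```text
7.375 [606.15644801 -10.15783227 249.61738145] [ 0.41471586 -0.29995992 -3.06515905] [-0.00154129  0.03100694 -0.03647835]
grip [[600.2, -23.7, 249.0], [606.7, -2.6, 282.5], [613.2, 5.0, 284.4]]
rim ((560.4487915039062, -8.912338256835938), (114.56512451171875, 78.7154769897461), 88.5973892211914)
rim plane [-1.53853639e-03 -6.07913301e-05  1.51011417e+02]
-220 40 [605.9 610.8 168.6] [] L0 dx 611.3
-205 41 [606.2 611.  168.6] [] L0 dx 611.2
-190 40 [606.5 611.2 168.8] [] L0 dx 611.1
-175 11 [607.7 611.4 168.6] [] L0 dx 611.9
-130 56 [607.7 613.1 168.5] [] L0 dx 610.8
-115 58 [608.  613.3 168.7] [] L0 dx 610.7
-100 26 [608.3 613.5 168.7] [] L0 dx 610.6
-55 12 [638.  639.1 167.3] [] L0 dx 639.1
-40 64 [633.7 638.8 168.6] [] L0 dx 634.5
-25 76 [634.  639.6 168.4] [] L0 dx 634.4
-10 142 [610.9 640.3 168.4] [(615.7, 634.3)] L0 dx 610.9
5 163 [611.1 640.9 168.5] [(598.9, 611.1), (616.7, 634.7)] L0 dx 610.7
20 165 [611.4 640.7 168.4] [(616.9, 635.1)] L0 dx 610.7
35 181 [611.7 641.3 168.6] [(617.1, 635.4)] L0 dx 610.6
50 186 [612.  641.8 168.6] [(617.3, 635.9)] L0 dx 610.5
65 207 [612.3 642.3 168.5] [(618.3, 636.2)] L0 dx 610.4
80 214 [612.6 642.  168.5] [(618.4, 636.6)] L0 dx 610.3
95 208 [613.6 642.5 168.6] [(618.7, 637.0)] L0 dx 610.9
```

View pics/w4.png

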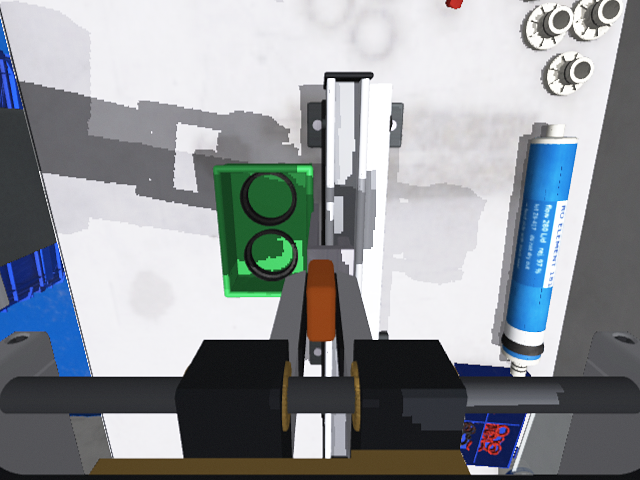

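The hook is above the lip, tray on the robot side, grip at (320,300) and the channel at (345,90-450). I'll shift 1.4 mm outward to centre the gap on the lip, then lower in steps.

drive_tool([
  [0,0.003,0.02,0,-1],
  [0,0.007,0.06,0,-1],
  [0,0.007,0.1,0,-1],
  [0,0.007,0.12,0,-1],
  [0,0.007,0.13,0,-1],
  [0,0.007,0.13,0,-1],
])

```text
time: 8.18
tool_pos: [608.1, -11.2, 223.4]
ee_rot: [-0.0, 0.716, 0.698, -0.0]
ft_force: [-0.3, -0.1, -1.9]
grip_width: 14.1
grasp_force: 30.0
```

drive_tool([
  [0,0,0.01,0,-1],
  [0,0,0.02,0,-1],
  [0,0,0.03,0,-1],
  [0,0,0.04,0,-1],
  [0,0,0.04,0,-1],
])

```text
time: 8.8
tool_pos: [608.0, -11.2, 215.2]
ee_rot: [-0.0, 0.716, 0.698, -0.0]
ft_force: [-0.2, -0.4, -1.9]
grip_width: 13.6
grasp_force: 30.0
```

drive_tool([
  [0,0,0.01,0,-1],
  [0,0,0.02,0,-1],
  [0,0,0.03,0,-1],
  [0,0,0.04,0,-1],
  [0,0,0.05,0,-1],
  [0,0,0.05,0,-1],
])

```text
time: 9.55
tool_pos: [608.0, -11.2, 205.2]
ee_rot: [-0.0, 0.716, 0.698, -0.0]
ft_force: [-0.4, -1.0, -2.7]
grip_width: 13.8
grasp_force: 30.0
```

drive_tool([
  [0,0,0.005,0,-1],
  [0,0,0.01,0,-1],
  [0,0,0.015,0,-1],
  [0,0,0.02,0,-1],
  [0,0,0.02,0,-1],
])

```text
time: 10.18
tool_pos: [608.0, -11.2, 201.3]
ee_rot: [-0.0, 0.716, 0.698, -0.0]
ft_force: [0.8, -0.6, -2.7]
grip_width: 13.6
grasp_force: 30.0
```

drive_tool([
  [0,0,0.004,0,-1],
  [0,0,0.008,0,-1],
  [0,0,0.008,0,-1],
])

```text
time: 10.55
tool_pos: [608.1, -11.2, 199.7]
ee_rot: [-0.0, 0.716, 0.698, -0.0]
ft_force: [1.2, -0.3, -2.0]
grip_width: 13.7
grasp_force: 30.0
```

drive_tool([
  [0,0,0.003,0,-1],
  [0,0,0.004,0,-1],
  [0,0,0.004,0,-1],
])

```text
time: 10.92
tool_pos: [608.2, -11.2, 199.3]
ee_rot: [0.0, 0.716, 0.698, 0.0]
ft_force: [-1.4, -0.0, -0.7]
grip_width: 13.8
grasp_force: 30.0
```

drive_tool([
  [0,0,0.002,0,-1],
  [-0.02,0,0.002,0,-1],
  [-0.05,0,0.002,0,-1],
  [-0.09,0,0.002,0,-1],
  [-0.13,0,0.002,0,-1],
  [-0.17,0,0.002,0,-1],
  [-0.2,0,0.002,0,-1],
  [-0.2,0,0.002,0,-1],
])

```text
time: 11.92
tool_pos: [607.2, -52.2, 198.8]
ee_rot: [0.001, 0.716, 0.698, -0.0]
ft_force: [0.1, 0.1, 1.1]
grip_width: 14.0
grasp_force: 30.0
```

drive_tool([
  [-0.02,0,0,0,-1],
  [-0.03,0,0,0,-1],
  [-0.04,0,0,0,-1],
  [-0.04,0,0,0,-1],
])

```text
time: 12.42
tool_pos: [606.3, -59.8, 197.7]
ee_rot: [-0.0, 0.716, 0.698, -0.001]
ft_force: [-0.2, 0.7, -2.6]
grip_width: 13.9
grasp_force: 30.0
```

Support vanished (Fz back to the basket's own weight), so the tongue is over the pocket. I'll lower gently to check.

drive_tool([
  [-0.005,0,0.005,0,-1],
  [-0.01,0,0.01,0,-1],
  [-0.01,0,0.015,0,-1],
  [-0.01,0,0.015,0,-1],
])

```text
time: 12.92
tool_pos: [606.7, -61.2, 195.4]
ee_rot: [-0.0, 0.716, 0.698, -0.0]
ft_force: [0.5, 0.2, -2.5]
grip_width: 14.0
grasp_force: 30.0
```

drive_tool([
  [-0.005,0,0,0,-1],
  [-0.01,0,0,0,-1],
  [-0.01,0,0,0,-1],
])

```text
time: 13.3
tool_pos: [606.8, -63.3, 195.7]
ee_rot: [0.0, 0.716, 0.698, 0.0]
ft_force: [-1.0, -0.2, -2.6]
grip_width: 13.7
grasp_force: 30.0
```

drive_tool([
  [0,0,0.008,0,-1],
  [0,0,0.016,0,-1],
  [0,0,0.024,0,-1],
  [0,0,0.03,0,-1],
  [0,0,0.03,0,-1],
])

```text
time: 13.92
tool_pos: [606.7, -63.1, 189.5]
ee_rot: [-0.0, 0.716, 0.698, -0.0]
ft_force: [-0.1, -0.6, -3.5]
grip_width: 14.0
grasp_force: 30.0
```

drive_tool([
  [0,0,0.004,0,-1],
  [0,0,0.008,0,-1],
  [0,0,0.01,0,-1],
  [0,0,0.01,0,-1],
])

```text
time: 14.42
tool_pos: [606.8, -63.2, 187.6]
ee_rot: [-0.0, 0.716, 0.698, -0.0]
ft_force: [-0.4, 0.3, -2.1]
grip_width: 13.9
grasp_force: 30.0
```

drive_tool([
  [0,0,0.003,0,-1],
  [0,0,0.006,0,-1],
  [0,0,0.006,0,-1],
  [0,0,0.006,0,-1],
])

```text
time: 14.92
tool_pos: [606.9, -63.2, 186.7]
ee_rot: [0.0, 0.716, 0.698, 0.0]
ft_force: [-0.5, -0.6, -0.1]
grip_width: 13.7
grasp_force: 30.0
```

drive_tool([
  [0,0,0.002,0,-1],
  [0,0,0.003,0,-1],
  [0,0,0.003,0,-1],
  [0,0,0.003,0,-1],
])

```text
time: 15.42
tool_pos: [606.9, -63.2, 186.0]
ee_rot: [0.0, 0.716, 0.698, 0.0]
ft_force: [-0.9, 1.3, 0.3]
grip_width: 14.3
grasp_force: 30.0
```

drive_tool([
  [0,0,0.002,0,-1],
  [0,0,0.002,0,-1],
  [0,0,0.002,0,-1],
  [0,0,0.002,0,-1],
], grip_force=3)

```text
time: 15.92
tool_pos: [606.9, -63.2, 185.6]
ee_rot: [0.0, 0.716, 0.698, 0.0]
ft_force: [-1.1, 0.4, 2.1]
grip_width: 14.1
grasp_force: 3.0
```

drive_tool([
  [0,0,0,0,-0.65],
  [0,0,0,0,-0.6],
  [0,0,0,0,-0.5],
  [0,0,0,0,-0.3],
  [0,0,0,0,0],
  [0,0,0,0,0],
  [0,0,0,0,0],
  [0,0,0,0,0],
])

```text
time: 16.92
tool_pos: [606.8, -63.2, 185.5]
ee_rot: [0.0, 0.716, 0.698, 0.0]
ft_force: [0.4, 0.6, -0.8]
grip_width: 47.1
grasp_force: 0.0
```

```bash
python3 v.py w5
python3 - <<'E'
from h import *
im,d,m=grab('side'); P=pts(d,m); cv2.imwrite('pics/s5.png',cv2.resize(im[150:330,230:430,::-1],None,fx=4,fy=3.3)[:600])
E
```

```text
16.925 [606.83882911 -63.17155484 185.47961658] [ 0.38889728  0.58858576 -0.75936755] [-0.03817207  0.0735963   0.01958605]
grip [[594.2, -76.5, 185.2], [601.7, -56.2, 218.4], [609.2, -47.8, 220.3]]
rim ((564.5176391601562, -62.163604736328125), (116.10955810546875, 78.07910919189453), 88.42147827148438)
rim plane [ 6.37953725e-02 -2.86135605e-03  8.37942208e+01]
-205 148 [605.6 634.8 168. ] [(611.5, 629.4)] L0 dx 610.6
-190 147 [606.6 635.4 168.2] [(611.8, 629.9)] L0 dx 611.2
-175 161 [606.9 636.1 168.1] [(612.0, 630.2)] L0 dx 611.1
-130 194 [607.9 636.9 168.1] [(613.4, 631.4)] L0 dx 611.0
-115 206 [608.2 637.4 168.1] [(613.6, 631.7)] L0 dx 610.9
-100 200 [608.5 637.7 168.2] [(613.9, 632.2)] L0 dx 610.9
-85 35 [632.5 634.1 166.4] [] L0 dx 634.4
-70 23 [632.9 633.1 165.1] [] L0 dx 634.4
-55 138 [633.3 639.  168. ] [] L0 dx 634.4
-40 353 [596.9 639.2 168.1] [(615.4, 633.6)] L0 dx 597.6
-25 283 [610.2 640.2 168.1] [(615.6, 633.9)] L0 dx 610.6
-10 317 [610.6 640.4 168.1] [(616.4, 634.3)] L0 dx 610.6
5 328 [610.9 640.7 167.9] [(616.7, 634.7)] L0 dx 610.5
20 350 [611.2 640.9 167.9] [(616.8, 634.9)] L0 dx 610.4
35 391 [611.6 641.7 168. ] [(617.6, 635.5)] L0 dx 610.4
50 414 [611.9 641.8 168. ] [(617.8, 635.8)] L0 dx 610.4
65 426 [612.7 642.  168. ] [(618.0, 636.1)] L0 dx 610.8
80 354 [613.  642.8 167.9] [(618.7, 636.6)] L0 dx 610.7
```

View pics/s5.png

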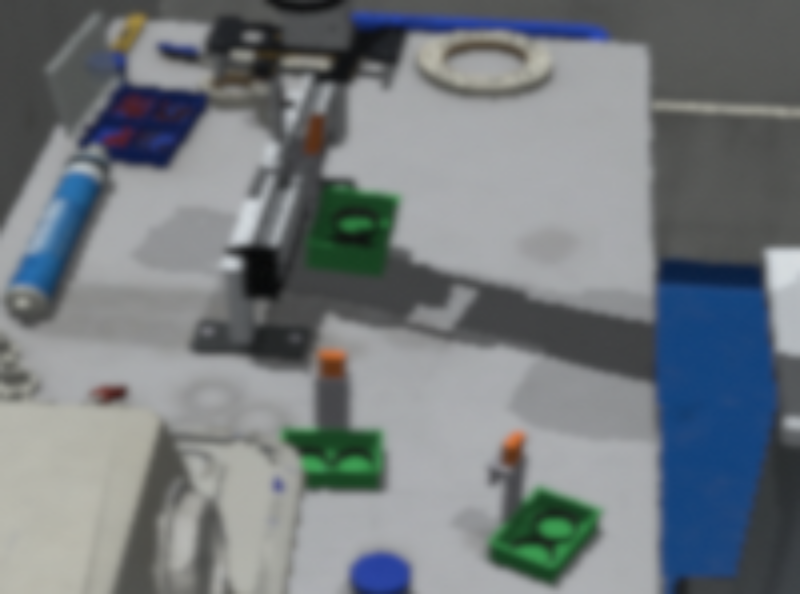

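The basket hangs behind the lip, its grip at (315,135) and the tray at (350,235). It leans about 3.6°, with the strap on the rubber strip as described. The fingers are clear, so I'll retreat straight up and check again.

drive_tool([
  [0,0,-0.02,0,0],
  [0,0,-0.06,0,0],
  [0,0,-0.14,0,0],
  [0,0,-0.25,0,0],
  [0,0,-0.4,0,0],
  [0,0,-0.55,0,0],
  [0,0,-0.6,0,0],
  [0,0,-0.6,0,0],
])

```text
time: 18.02
tool_pos: [607.0, -63.2, 306.3]
ee_rot: [0.001, 0.716, 0.698, 0.0]
ft_force: [-1.3, -0.0, 0.1]
grip_width: 47.4
grasp_force: 0.0
```

```bash
cat > c.py <<'E'
from w import *
o,im,d,P=wrist(sys.argv[1]); print(o['time'],o['tool_pos'],o['ft_force'])
q=P[orange(im,d,P,560,650,-110,-20)]; t=q[q[:,2]>212]
print('grip',np.round(np.percentile(q,[1,50,99],axis=0),1).tolist(),'top',cv2.minAreaRect(t[:,:2].astype(np.float32)),t[:,2].mean())
hsv=cv2.cvtColor(im,cv2.COLOR_RGB2HSV); G=(cv2.inRange(hsv,(45,100,50),(80,255,255))>0)&(d>0)&(abs(P[...,0]-560)<55)&(abs(P[...,1]+62)<70)&(P[...,2]>77)&(P[...,2]<100)
q=P[G]; A=np.c_[q[:,:2]-q[:,:2].mean(0),np.ones(len(q))]; print('rim',len(q),np.linalg.lstsq(A,q[:,2],rcond=None)[0])
E
python3 c.py w6
```

```text
18.025 [607.04295652 -63.23646117 306.27114384] [-1.33025918 -0.04637988  0.13306185]
grip [[594.0, -76.7, 188.8], [601.6, -58.8, 218.5], [609.2, -47.8, 220.6]] top ((607.6376342773438, -55.6057014465332), (45.18342590332031, 49.709129333496094), 88.64256286621094) 220.24550939744236
rim 1143 [7.40615636e-02 8.49705142e-04 8.26879981e+01]
```

View pics/w6.png

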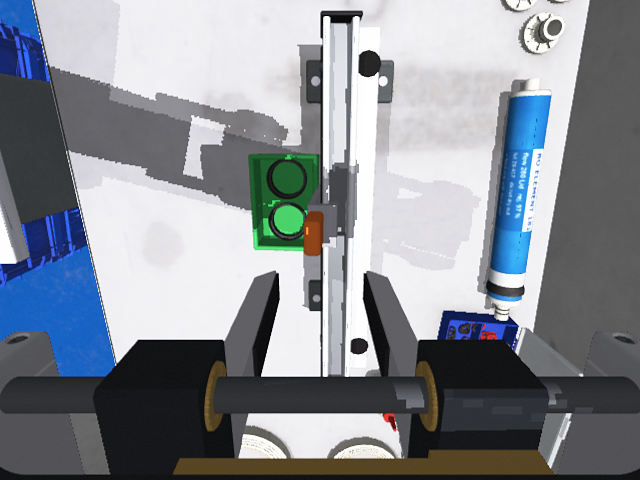

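The basket is seated. Its grip is at (313,233), unchanged since release, with the tongue at pocket depth and the gripper well clear at z of about 306. Handing in.

```bash
python3 c.py w7; python3 -c "
from bench import manip;print(manip.job_done())"
```

```text
18.075 [606.56138248 -63.10375414 304.87663039] [-0.39421159  0.19271373  0.28644889]
grip [[593.9, -76.4, 187.2], [601.6, -58.5, 218.5], [609.3, -47.9, 220.7]] top ((607.2462768554688, -54.57870864868164), (44.84770584106445, 49.68252944946289), 88.83204650878906) 220.15843151446688
rim 1163 [ 7.46617801e-02 -1.14173244e-03  8.26847390e+01]
the job is handed in; nothing more can be done
None
```

I hung the green basket behind the lip, slid it into the station pocket, released it and handed the job in at about 18 s; it rests steady with the strap leaning about 4° on the rubber strip, and no verdict was returned.

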